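# Clamp down the culture jar lid with its winged screw

## Robot

A 6-joint arm with a two-finger parallel gripper is mounted at the origin on the work surface. World frame = base frame: x ahead of the robot, y to its left, z up, the work surface at z = 0. Lengths are in mm, angles in rad, forces in N, time in s.
With the tool pointing down it reaches from about 275 to 750 mm from the base axis. Payload 10.2 kg.
Tool frame: the origin (TCP) lies midway between the tips of the shut fingers; the grasp point (between the pads) lies 19 mm behind it (ctrl.tcp_to_grasp is the z of the grasp point in the tool frame, in mm); z points along the fingers, y is the direction in which the jaws open and shut (so a half turn about z gives the same grasp; the last joint's range is limited). The gripper opens to 85 mm and grips with 20 to 120 N. Pads are 22 mm wide; open, the fingers measure 114 mm over their backs; the gripper's body (76 mm by 85 mm) begins 54 mm behind the grasp point. The pads swing forward as they close: fully open they stand 13 mm farther back than shut.
Start: joints at [-1.374, 0.313, 1.498, -0, 1.331, -0.223], TCP at [213.967, -479.426, 231.294] pointing down, gripper open.
Joint ranges: [-2.94, 2.94], [-0.97, 2.17], [0.19, 2.56], [-1.23, 4.37], [0.02, 3.11], [-2.88, 2.88]. Speed limits (rad/s): [2.39, 2.39, 3.01, 3.14, 3.14, 3.14].

## Interface

Orientations are given as a unit quaternion [w, x, y, z].
In Python, from rig import sensors, capture, order, ctrl gives the robot as it stands. The module is installed in compiled form; this text tells all that it offers.
- The arm moves only by the tool play_rows, never from a script. Its argument "deltas" is a list of rows, each a list of 7 numbers: the shift along the world's x, y, z in units of 40 mm (1.0 is 40 mm), then the turn, a rotation vector about the world's x, y, z in units of 6 degrees (1.0 is 6 degrees), then the opening, from -1 (shut) to 1 (fully open). A call has 1 to 8 rows; each row shifts and turns the commanded pose from where the row before left it; what a row does not reach is not made up. A row lasts 1/12 s, in which the tool goes at most 41.7 mm and 7.16 degrees, less where a joint would pass 70% of its speed; a pose out of reach is approached as far as the arm can. A call is refused whole if a number of a shift passes 1 or a number of a turn 1, either way. A call with a gripper value outside its range is refused whole. The fingers move at their own pace and stop on an object; "squeeze" is the grip in N (left out, the last holds). Time passes only in rows, so rows that do not move let the fingers close. It gives the time, the measured TCP pose, the force and the opening at its end, in the units of the state.
- sensors.sense(): the state, without advancing time (a new reading comes with each control period).
- capture(name): name is "scene" or "top" or "wrist"; returns a dict with "pixels" (400x640x3 uint8, red, green, blue), "z_map" (400x640 float32, mm along the optical axis (not along the pixel's ray), 0 where there is no reading), "fx", "fy", "cx", "cy" (pixels), "k1" (the pictures are not rectified: a ray, as slopes to the right and down, at radius r is drawn at 1 + k1 r^2 times it, then the intrinsics apply), "eye" and "rotation" of the camera in the world; the wrist camera has in their place "tool_from_camera" (4x4, takes a point from camera to tool coordinates, whose origin is the TCP and whose axes are the flange's). Camera axes: x right, y down, z forward; pixel columns grow to the right and rows downward; lengths in mm; the calibration is good to about 2 mm. A picture is of the moment at which its call begins: read the wrist's pose just before it.
- order.finish_job(): hands the job in, once; it reports no verdict.
The state is a dict: "time_s": time; "joints": joint angles; "dq": joint speeds; "tau": joint torques, N m; "eef_pos": TCP position; "ee_rot": TCP orientation; "force": force on the tool from outside, world axes, zero at the start; "wrist_torque": the same for the moment, N m; "grip_width": opening from 0.0 (shut) to 1.0 (fully open).
Only numpy, scipy, OpenCV 4.12 (cv2) and the standard library are available. Lean on these libraries where they do the work, as an engineer would, in place of code of your own. Each camera call takes 0.05 s, during which the arm holds its last target. There are 200 camera calls.

## Task

Close the culture jar: swing the clamp bar over the lid until it is fully home against its stud, then turn the winged screw clockwise until it holds the lid finger-tight, firmly enough to seal but gently enough not to crack the plastic lid. Do not press the gripper on the lid or bump the gauge that stands close beside the wings, do not shift the lid, and leave the other things on the bench alone.

Things in the scene. Friction and masses are not known exactly. Their poses are not given: they have to be found in the camera images.
- jar: Upright clear culture jar, 132 mm across, fixed to the bench; aluminium flange 158 mm across, its rim 158 mm above the bench. Origin: centre of the underside, z up. The clamp bar's pivot post stands at its +y side and a headed steel stud (top 202 mm above the bench) at its -y side, each 88 mm from the jar's axis.
- swingbar (a joint): Angle of the steel clamp bar about its upright pivot post: 0 = home (across the middle of the lid, the stud in the notch at the bar's end, a hard stop); grows as it swings open, counter-clockwise from above, to 1.6 at most. 1 to 2 N near its end moves it; it stays where left. The stop takes the torque of tightening.
- bar_push (a point): Point on the rear (open-side) face of the clamp bar, 140 mm from the pivot, half-way up the bar; pushing here along its -x axis swings the bar home. Axes: +x out of the rear face, +y along the bar to the pivot. Bar 26 mm wide, 12 mm thick, underside 182 mm above the bench, 19 mm clear of the lid. The winged screw stands on the bar 88 mm from the pivot.
- wing: Black winged knob of the clamp screw, axis upright. Wings: an upright plate 44 mm long (x), 9 mm thick (y), 36 mm tall, its top edge two round ears with a dip between. Origin: on the axis, half-way up the wings (18 mm below their top). Turning it clockwise from above lowers it 10 mm a turn (1.6 mm per rad). On the jar's axis when the bar is home. It stays where left.
- lid: Loose grey plastic lid, 143 mm across, 10 mm thick, 0.45 kg, lying on a rubber gasket inside the flange with 2 mm of play. Origin: centre of the underside, z up. It carries the boss in its middle (6 mm high), the gauge (top 66 mm above the origin) and, at x = -36, y = 42 mm, a vent valve (top 28 mm above the origin).
- foilbox: Foil-wrapped box, 85 x 122 x 50 mm, bystander. Origin: centre of the underside.
- dishes: Stack of three clear culture dishes, 90 mm across, 45 mm high, bystander. Origin: centre of the underside.
- slidebox: Wooden slide box, 82 x 100 x 35 mm, bystander. Origin: centre of the underside.
- foot_rest (a point): Top centre of the lid's steel boss (32 mm across, 6 mm high), where the screw's foot will bear. At the start the foot hangs at least 1 mm and at most 5 mm above this height (at least 0.6 rad and at most half a turn of the wings); how much is not known beforehand, since gaskets settle differently: feel for the touch.
- gauge_top (a point): Centre of the top of the face-up round gauge on the lid, 40 mm across, 47 mm from the lid's centre on the jar's -x side. Its edge is only 5 mm from the sweep of the wings and it overlaps the lower part of their height: hold the wings by their upper half, fingertips above the gauge.
- screw: The clamp screw with the wings on top and a swivel foot on stiff springs below the bar; it does not itself turn. Origin: same point as the wing's. Torque on the wings: 0.18 N m while free; once the foot bears on the lid it rises by 0.09 N m and the push on the lid by 55 N per rad. 70 N (0.29 N m) is right, 40 to 100 N seals well, over 125 N cracks the lid.
Things that resemble listed ones, but are neither listed nor needed, are in the scene too. There is more than one size of the lid; the job needs the smaller.

How it is judged:
By the outcome, as a careful person would: the job done as asked, in the order asked, and still so for the second after the job is handed in, with the robot touching nothing.
It also fails if it takes over 72 s, if anything falls off the work surface, if the arm or the gripper's body presses on something with over 40 N, if the wrist force passes 120 N, or if a joint passes its speed limit or range.

## Working session

There is one attempt and no reset: what is moved stays moved. The work goes in short steps, Python scripts to look and compute and a tool call to move; the robot and the scene stay as the last step left them, time stands still between calls to the robot, and variables do not carry over. Pictures are saved under pics/ and viewed, about 8 in all and at most 12, crops included, and the job is handed in when it is done.

Besides the shell and the picture viewer there is one more tool, called after "Call:" as name(argument=value, ...) on one line, values as JSON. play_rows: Moves the arm, as the interface text tells. Its arguments: {"type":"object","properties":{"deltas":{"type":"array","items":{"type":"array","items":{"type":"number"}}},"squeeze":{"type":"number"}},"required":["deltas"]}

```bash
mkdir -p pics; cat > h.py <<'E'
import numpy as np, cv2
from scipy.spatial.transform import Rotation as R
from rig import sensors, capture, order, ctrl
def pts(c, pose=None):
    h,w=c["z_map"].shape
    u,v=np.meshgrid(np.arange(w),np.arange(h))
    K=np.array([[c["fx"],0,c["cx"]],[0,c["fy"],c["cy"]],[0,0,1.]])
    p=cv2.undistortPoints(np.stack([u,v],-1).reshape(-1,1,2).astype(np.float64),K,np.array([c["k1"],0,0,0.])).reshape(h,w,2)
    P=np.dstack([p,np.ones((h,w))])*c["z_map"][...,None]
    if "eye" in c: P=P@np.array(c["rotation"]).T+np.array(c["eye"])
    else:
        T=np.array(c["tool_from_camera"]); P=P@T[:3,:3].T+T[:3,3]
        q=np.array(pose["ee_rot"]); P=P@R.from_quat(q[[1,2,3,0]]).as_matrix().T+np.array(pose["eef_pos"])
    P[c["z_map"]==0]=np.nan
    return P
def cap(n):
    s=sensors.sense(); c=capture(n); return c,pts(c,s)
E
python3 - <<'E'
from h import *
s=sensors.sense(); print(s, ctrl.tcp_to_grasp)
for n in("scene","top"):
    c,P=cap(n); np.save(n+".npy",P); cv2.imwrite(f"pics/{n}.png",c["pixels"][...,::-1])
    print(n,c.get("eye"),c["rotation"],c["fx"],c["k1"])
E
```

```text
{'time_s': 0.0, 'joints': array([-1.37441787e+00,  3.13463631e-01,  1.49847402e+00, -2.94391201e-05,
        1.33104016e+00, -2.23384245e-01]), 'dq': array([-0.00122687,  0.00180444, -0.00188399,  0.00037228,  0.00121054,
        0.00087437]), 'tau': array([ 3.70919706e-04, -4.12268472e+01, -2.59742385e+01, -1.42543554e-04,
        4.12996887e-03,  1.37951935e-05]), 'eef_pos': array([ 213.89362185, -479.1433117 ,  230.71421379]), 'ee_rot': array([-6.92709106e-04,  9.78054677e-01,  2.08347233e-01, -4.94325224e-06]), 'force': array([-0.72747438,  0.24436587, -0.09803216]), 'wrist_torque': array([-0.02020003,  0.03905763,  0.06461734]), 'grip_width': 1.0018793077666839} -18.700000000000003Traceback (most recent call last):
  File "<stdin>", line 4, in <module>
  File "h.py", line 17, in cap
    s=sensors.sense(); c=capture(n); return c,pts(c,s)
                                              ~~~^^^^^
  File "h.py", line 10, in pts
    if "eye" in c: P=P@np.array(c["rotation"]).T+np.array(c["eye"])
                     ~^~~~~~~~~~~~~~~~~~~~~~~~~~
ValueError: matmul: Input operand 1 has a mismatch in its core dimension 0, with gufunc signature (n?,k),(k,m?)->(n?,m?) (size 4 is different from 3)
```

```bash
sed -i 's|P=P@np.array(c\["rotation"\]).T+|P=P@R.from_quat(np.array(c["rotation"])[[1,2,3,0]]).as_matrix().T+|' h.py
python3 - <<'E'
from h import *
for n in("scene","top"):
    c,P=cap(n); np.save(n+".npy",P); cv2.imwrite(f"pics/{n}.png",c["pixels"][...,::-1])
    print(n,c.get("eye"),c["rotation"],c["fx"],c["k1"], np.nanpercentile(P[...,2],[2,20,50,90,99]))
E
```

```text
scene [ 983.95291297 -297.28585514 1019.33810751] [-0.23901976  0.83648625  0.4758073  -0.12949021] 388.73770673815807 -0.048016931674132755 [-755.84920939 -525.08119908   -0.82674516  162.08907025  569.07853662]
top [ 345.45142072  -10.85632225 1321.25946594] [-0.05465631  0.70809599 -0.7013077   0.06148391] 404.892943006913 -0.06445934812052795 [-759.31050933 -747.6814874    -3.83372666  194.14632939  673.2273843 ]
```

View pics/scene.png

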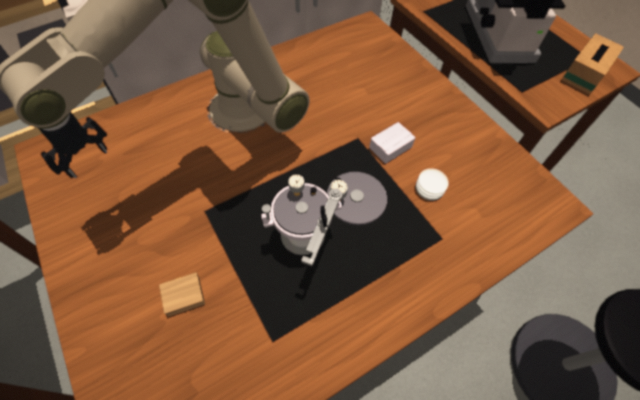

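View pics/top.png

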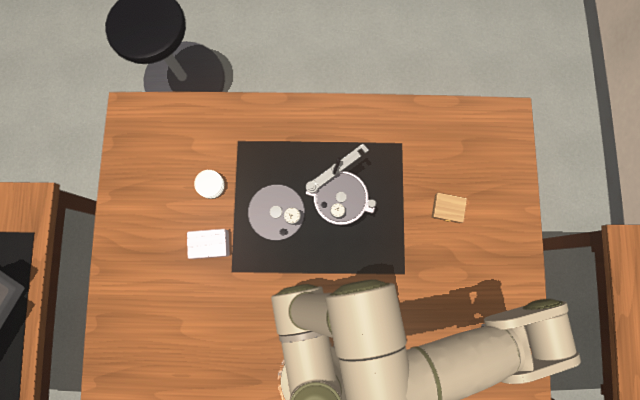

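The scene and top pictures show the jar at top pixel (341,197): pivot post (312,187), stud (371,206), and the open bar running to (365,150). A larger decoy lid lies flat on the mat at (276,212). The lid I need is the one inside the jar's flange. One close crop to check this, plus measurements.

```bash
python3 - <<'E'
from h import *
im=cv2.imread("pics/top.png"); P=np.load("top.npy")
cv2.imwrite("pics/crop.png",cv2.resize(im[130:240,290:400],None,fx=5,fy=5,interpolation=cv2.INTER_CUBIC))
for n,(u,v) in dict(pivot=(312,187),stud=(371,206),barend=(363,151),wing=(338,168),boss=(341,197),gauge=(338,210),decoy=(276,200)).items(): print(n,P[v,u].round(0))
Z=P[128:245,295:390]; 
m=(Z[...,2]>187)&(Z[...,2]<320)
v,u=np.nonzero(m)
for a in range(0,len(v),6): 
    p=Z[v[a],u[a]]; print(u[a]+295,v[a]+128,p.round(0),end=";")
E
```

```text
pivot [572.  18. 204.]
stud [ 520. -148.  200.]
barend [ 684. -128.  184.]
wing [625. -54. 215.]
boss [551. -65. 165.]
gauge [505. -55. 216.]
decoy [566. 141.  11.]
361 144 [ 703. -122.  191.];363 145 [ 698. -127.  197.];363 146 [ 697. -127.  193.];361 147 [ 694. -122.  192.];358 148 [ 691. -113.  190.];365 148 [ 691. -133.  193.];359 149 [ 689. -116.  188.];367 149 [ 687. -139.  194.];363 150 [ 685. -127.  192.];353 151 [681. -98. 194.];366 151 [ 681. -136.  195.];356 152 [ 679. -107.  191.];351 153 [675. -92. 194.];357 153 [ 675. -110.  194.];352 154 [672. -95. 194.];358 154 [ 672. -112.  196.];351 155 [669. -92. 194.];357 155 [ 669. -110.  194.];348 156 [666. -84. 193.];354 156 [ 667. -101.  189.];338 157 [649. -53. 242.];349 157 [662. -86. 196.];355 157 [ 663. -104.  195.];339 158 [646. -56. 244.];347 158 [660. -81. 193.];353 158 [661. -98. 192.];338 159 [641. -53. 249.];344 159 [656. -72. 196.];350 159 [658. -90. 190.];337 160 [640. -50. 242.];343 160 [654. -69. 193.];349 160 [653. -86. 197.];336 161 [637. -47. 244.];342 161 [651. -66. 193.];348 161 [651. -84. 194.];336 162 [634
[... 2115 characters left out ...]
5 [519. -60. 218.];371 205 [ 523. -148.  201.];333 206 [516. -41. 216.];339 206 [516. -57. 217.];370 206 [ 520. -145.  198.];333 207 [513. -41. 220.];339 207 [514. -57. 217.];332 208 [510. -38. 218.];338 208 [510. -54. 222.];330 209 [507. -32. 219.];336 209 [508. -49. 214.];342 209 [508. -66. 217.];333 210 [505. -41. 216.];339 210 [505. -57. 216.];330 211 [502. -33. 215.];336 211 [502. -49. 218.];342 211 [502. -65. 221.];333 212 [499. -41. 219.];339 212 [500. -57. 217.];332 213 [496. -38. 219.];338 213 [497. -55. 216.];331 214 [495. -36. 205.];337 214 [494. -52. 215.];332 215 [492. -38. 212.];338 215 [491. -55. 215.];334 216 [489. -44. 212.];340 216 [489. -60. 215.];338 217 [487. -55. 209.];
```

View pics/crop.png

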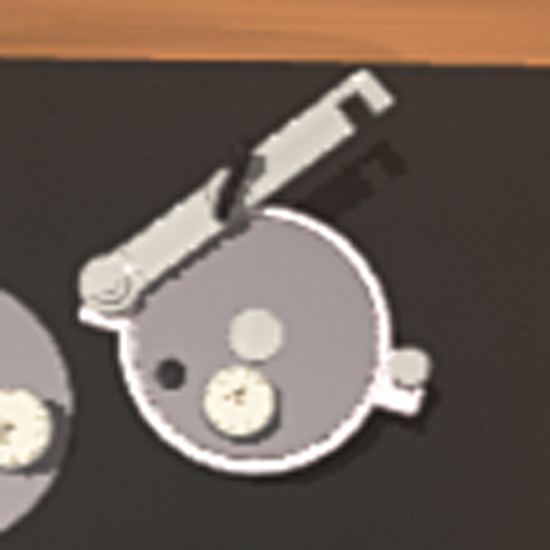

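The crop confirms the jar: pivot post at crop pixel (108,285), stud (410,365), boss (255,335), gauge (240,400), wings (237,180). The candidates were the lid in the flange and the decoy lid on the mat at (276,212) in the top view. The pivot-to-stud distance measures about 173 mm against an expected 176. The bar is about 0.93 rad open. Next I shut the fingers and go behind the bar.

Call:
play_rows(deltas=[[0,0,0.9,0,0,0,-1],[0,0,0.9,0,0,0,-1],[0.75,0.65,0,0,0,0.3,-1],[0.75,0.65,0,0,0,0.3,-1],[0.75,0.65,0,0,0,0.3,-1],[0.75,0.65,0,0,0,0.3,-1],[0.75,0.65,0,0,0,0.3,-1],[0.75,0.65,0,0,0,0.3,-1]], squeeze=40)

```text
time_s: 0.82
eef_pos: [395.1, -321.8, 303.2]
ee_rot: [-0.0, 0.954, 0.3, -0.0]
force: [-0.2, -0.6, -0.2]
grip_width: -0.001
```

Call:
play_rows(deltas=[[0.75,0.65,0,0,0,0.3,-1],[0.75,0.65,0,0,0,0.3,-1],[0.75,0.65,0,0,0,0,-1],[0.75,0.65,0,0,0,0,-1],[0.75,0.65,0,0,0,0,-1],[0.75,0.65,0,0,0,0,-1],[0.75,0.65,0,0,0,0,-1],[0.75,0.65,0,0,0,0,-1]])

```text
time_s: 1.48
eef_pos: [635.1, -113.7, 303.0]
ee_rot: [-0.0, 0.944, 0.329, -0.0]
force: [-0.5, -1.4, 1.9]
grip_width: 0.004
```

Call:
play_rows(deltas=[[0.75,0.65,0,0,0,0,-1],[0.75,0.65,0,0,0,0,-1],[0,0,0,0,0,0,-1],[0,0,0,0,0,0,-1]])

```text
time_s: 1.82
eef_pos: [694.8, -62.0, 301.0]
ee_rot: [-0.001, 0.944, 0.33, -0.001]
force: [-1.1, 0.5, -0.0]
grip_width: 0.001
```

```bash
python3 - <<'E'
from h import *
c,P=cap("wrist"); np.save("w1.npy",P); cv2.imwrite("pics/w1.png",c["pixels"][...,::-1])
print(np.array(c["tool_from_camera"]).round(2).tolist())
Z=P.reshape(-1,3); Z=Z[np.isfinite(Z[:,0])]
b=Z[(Z[:,2]>191)&(Z[:,2]<198)&(Z[:,0]>560)]
w=Z[(Z[:,2]>225)&(Z[:,2]<262)&(Z[:,0]>580)&(Z[:,0]<660)&(Z[:,1]<-10)&(Z[:,1]>-90)]
for n,q in(("bar",b),("wing",w)):
    if len(q)>20:
        r=cv2.minAreaRect(q[:,:2].astype(np.float32)); print(n,len(q),r,np.percentile(q[:,2],[5,50,99]))
E
```

```text
[[0.0, -0.96, -0.26, 65.36], [1.0, 0.0, -0.0, 0.04], [0.0, -0.26, 0.96, -143.34], [0.0, 0.0, 0.0, 1.0]]
bar 3856 ((630.6074829101562, -50.63202667236328), (34.095191955566406, 212.44639587402344), 38.52352523803711) [192.87119685 194.67742529 196.62649758]
wing 838 ((629.3644409179688, -49.86670684814453), (8.904594421386719, 42.87511444091797), 66.80494689941406) [227.05136599 240.03631712 247.67473347]
```

View pics/w1.png

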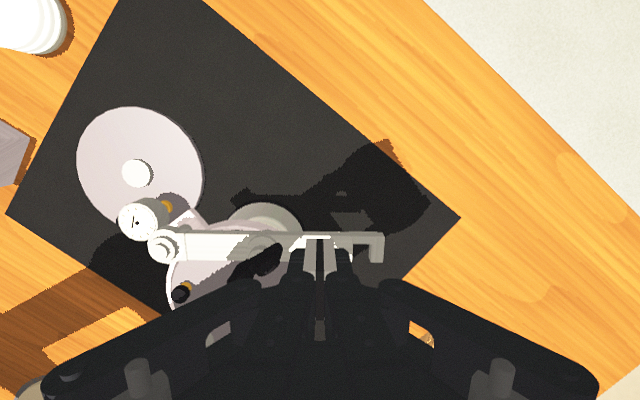

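The wrist view shows the bar across the picture from its pivot at (163,247) to the hook end at (370,245), with the wings at (265,260). Measured: wing centre (629,-50), top z 247.5, bar angle -51.5°. Home is about -106°, which puts the wing at (550,-66) and agrees with the boss. Descend behind the bar and make contact.

Call:
play_rows(deltas=[[0,0,-0.97,0,0,0,-1],[0,0,-0.97,0,0,0,-1],[0,0,-0.97,0,0,0,-1],[0,0,0,0,0,0,-1],[-0.2,-0.16,0,0,0,0,-1],[-0.2,-0.16,0,0,0,0,-1],[0,0,0,0,0,0,-1]])

```text
time_s: 2.45
eef_pos: [677.6, -78.6, 190.7]
ee_rot: [0.002, 0.945, 0.328, 0.002]
force: [0.7, 0.2, -0.2]
grip_width: 0.001
```

Call:
play_rows(deltas=[[-0.184,-0.178,0,0,0,-0.7,-1],[-0.184,-0.178,0,0,0,-0.7,-1],[-0.198,-0.144,0,0,0,-0.67,-1]])

```text
time_s: 2.7
eef_pos: [655.6, -97.0, 189.9]
ee_rot: [0.001, 0.975, 0.223, 0.002]
force: [1.7, 1.0, 1.9]
grip_width: -0.0
```

Call:
play_rows(deltas=[[0,0,-0.14,0,0,0,-1],[-0.198,-0.144,0,0,0,-0.67,-1],[-0.216,-0.115,0,0,0,-0.67,-1],[-0.216,-0.115,0,0,0,-0.67,-1],[-0.229,-0.084,0,0,0,-0.67,-1],[-0.229,-0.084,0,0,0,-0.67,-1]])

```text
time_s: 3.2
eef_pos: [612.7, -119.8, 183.9]
ee_rot: [0.002, 0.999, 0.05, 0.002]
force: [3.7, -5.3, 3.8]
grip_width: 0.002
```

```bash
python3 - <<'E'
from h import *
c,P=cap("wrist"); cv2.imwrite("pics/w2.png",c["pixels"][...,::-1])
s=sensors.sense(); print(s["force"],s["eef_pos"])
Z=P.reshape(-1,3); Z=Z[np.isfinite(Z[:,0])]
w=Z[(Z[:,2]>227)&(Z[:,2]<262)&(Z[:,0]>530)&(Z[:,0]<640)&(Z[:,1]<-30)&(Z[:,1]>-100)]
print(len(w),cv2.minAreaRect(w[:,:2].astype(np.float32)) if len(w) else 0)
E
```

```text
[ 2.11778988 -2.75353638  2.02639906] [ 611.35812377 -119.95808796  183.81379343]
7609 ((608.005126953125, -83.52165985107422), (26.89046859741211, 35.88161087036133), 9.777621269226074)
```

View pics/w2.png

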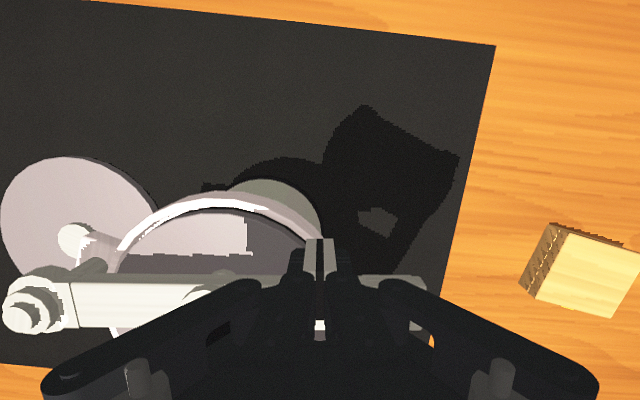

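The wrist view shows the closed fingers (318,260) against the bar's rear face, which is moving with light force. Continue home, more slowly at the end.

Call:
play_rows(deltas=[[-0.239,-0.05,0,0,0,-0.67,-1],[-0.239,-0.05,0,0,0,-0.67,-1],[-0.244,-0.018,0,0,0,-0.67,-1],[-0.2,-0.01,0,0,0,-0.5,-1],[-0.12,0.006,0,0,0,-0.3,-1]])

```text
time_s: 3.67
eef_pos: [570.3, -123.1, 182.9]
ee_rot: [0.0, 0.995, -0.096, 0.001]
force: [2.4, -1.0, 0.5]
grip_width: -0.001
```

Call:
play_rows(deltas=[[-0.1,0.006,0,0,0,-0.25,-1],[-0.08,0.006,0,0,0,-0.2,-1]])

```text
time_s: 3.83
eef_pos: [564.1, -122.9, 182.7]
ee_rot: [0.0, 0.993, -0.119, 0.002]
force: [12.7, -3.9, -0.9]
grip_width: -0.002
```

Call:
play_rows(deltas=[[-0.05,0.012,0,0,0,-0.1,-1],[0,0,0,0,0,0,-1],[0,0,0,0,0,0,-1]])

```text
time_s: 4.08
eef_pos: [562.7, -123.2, 182.7]
ee_rot: [0.001, 0.992, -0.124, 0.003]
force: [10.0, -7.3, 0.5]
grip_width: 0.002
```

A steady 12 N without movement means the bar is at its stop. Back off, rise, and yaw to 104° so tool x lies along the wings, then look.

Call:
play_rows(deltas=[[0.4,-0.1,0,0,0,0,-1],[0,0,0.98,0,0,0,-1],[0,0,0.98,0,0,0,-1],[0,0,0.98,0,0,0.5,-1],[0,0,0,0,0,1,0],[0,0,0,0,0,1,0],[0,0,0,0,0,1,0],[0,0,0,0,0,1,0]])

```text
time_s: 4.75
eef_pos: [576.9, -125.7, 299.5]
ee_rot: [-0.0, 0.993, 0.114, 0.0]
force: [0.2, -0.1, 0.1]
grip_width: 0.498
```

Call:
play_rows(deltas=[[0,0,0,0,0,1,0],[0,0,0,0,0,1,0],[0,0,0,0,0,1,0],[0,0,0,0,0,1,0],[0,0,0,0,0,1,0],[0,0,0,0,0,1,0],[0,0,0,0,0,1,0],[0,0,0,0,0,1,0]])

```text
time_s: 5.42
eef_pos: [576.9, -125.7, 299.4]
ee_rot: [-0.0, 0.861, 0.509, -0.0]
force: [-0.5, -0.8, -0.3]
grip_width: 0.503
```

Call:
play_rows(deltas=[[-0.2,0.3,0,0,0,1,0],[-0.2,0.3,0,0,0,1,0],[0,0,0,0,0,1,0],[0,0,0,0,0,1,0],[0,0,0,0,0,1,0],[0,0,0,0,0,1,0],[0,0,0,0,0,1,0],[0,0,0,0,0,0,0]])

```text
time_s: 6.08
eef_pos: [560.9, -101.7, 299.4]
ee_rot: [0.0, 0.622, 0.783, 0.0]
force: [0.8, 0.6, -0.2]
grip_width: 0.503
```

```bash
python3 - <<'E'
from h import *
s=sensors.sense(); print(s["eef_pos"],s["ee_rot"],s["joints"][5],s["force"],s["wrist_torque"],s["grip_width"])
c,P=cap("wrist"); np.save("w3.npy",P); cv2.imwrite("pics/w3.png",c["pixels"][...,::-1])
Z=P.reshape(-1,3); Z=Z[np.isfinite(Z[:,0])]
w=Z[(Z[:,2]>227)&(Z[:,2]<256)&(abs(Z[:,0]-550)<35)&(abs(Z[:,1]+66)<35)]
b=Z[(Z[:,2]>191)&(Z[:,2]<198)&(abs(Z[:,0]-550)<80)]
g=Z[(Z[:,2]>211)&(Z[:,2]<221)&(abs(Z[:,0]-504)<25)&(abs(Z[:,1]+51)<30)]
for n,q in(("bar",b),("wing",w),("gauge",g)):
    if len(q)>20: print(n,len(q),cv2.minAreaRect(q[:,:2].astype(np.float32)),q.mean(0),np.percentile(q[:,2],[5,50,99]))
E
```

```text
[ 560.90835775 -101.69413002  299.37530894] [1.34730437e-06 6.22177366e-01 7.82876315e-01 8.39244996e-06] -0.6125752830621023 [ 0.76508587  0.63816352 -0.22842213] [ 0.00039658 -0.01113195 -0.07555309] 0.5028639441150182
bar 5540 ((535.662841796875, -59.629425048828125), (205.71705627441406, 62.48677444458008), 73.63650512695312) [554.16399389 -52.92881187 194.72301199] [193.5573987  194.71541996 196.48502407]
wing 876 ((551.0460815429688, -65.74764251708984), (8.957616806030273, 43.934112548828125), 11.803784370422363) [550.81061795 -64.46182606 243.68497868] [234.56959903 245.05447935 247.83191064]
gauge 2394 ((505.2437744140625, -54.16049575805664), (39.25433349609375, 39.24272155761719), 22.703857421875) [505.60932849 -53.65521066 218.64754658] [217.11998794 218.75761886 220.48347357]
```

View pics/w3.png

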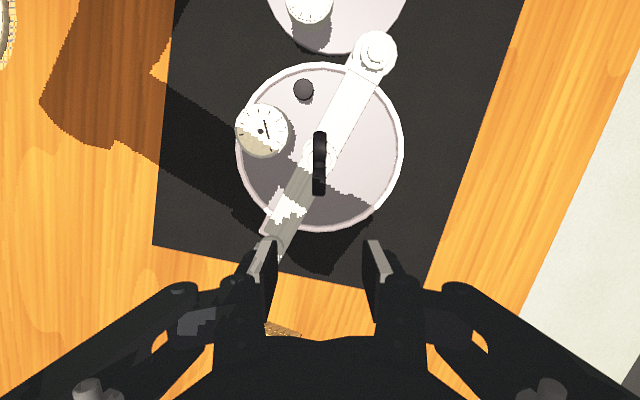

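The picture shows the bar across the lid with its end at the stud (265,240), the wings at (320,163) on the axis and the gauge at (262,130) clear. Bar measured at -106.4°, so it is home. Wing centre is (551,-65.7), long direction 101.8°, top about 247. Go over it and descend partly open.

Call:
play_rows(deltas=[[-0.25,0.9,0,0,0,-0.22,0],[0,0,0,0,0,0,0],[0,0,-0.8,0,0,0,0],[0,0,-0.6,0,0,0,0],[0,0,-0.4,0,0,0,0],[0,0,0,0,0,0,0],[0,0,0,0,0,0,0]])

```text
time_s: 6.72
eef_pos: [551.0, -65.8, 227.3]
ee_rot: [-0.0, 0.634, 0.774, -0.0]
force: [-0.5, 0.3, 0.8]
grip_width: 0.501
```

Call:
play_rows(deltas=[[0,0,-0.06,0,0,0,0],[0,0,0,0,0,0,-1],[0,0,0,0,0,0,-1],[0,0,0,0,0,0,-1],[0,0,0,0,0,0,-1],[0,0,0,0,0,0,-1],[0,0,0,0,0,0,-1]], squeeze=40)

```text
time_s: 7.3
eef_pos: [552.0, -65.8, 225.5]
ee_rot: [0.002, 0.633, 0.774, 0.001]
force: [5.4, 1.9, 1.4]
grip_width: 0.092
```

```bash
cat > t.py <<'E'
from h import *
s=sensors.sense(); q=s["ee_rot"]
print(s["time_s"],"pos",s["eef_pos"].round(1),"yaw",round(2*np.degrees(np.arctan2(q[2],q[1])),2),"F",s["force"].round(1),"T",s["wrist_torque"].round(3),"w",round(s["grip_width"],3),"j1,6",s["joints"][[0,5]].round(2),"tau6",round(s["tau"][5],3))
E
python3 t.py
```

```text
7.3 pos [552.  -65.8 225.5] yaw 101.46 F [5.4 1.9 1.4] T [ 0.138 -0.716  0.092] w 0.092 j1,6 [-0.33 -0.53] tau6 0.104
```

Call:
play_rows(deltas=[[0.025,0,0,0,0,0,-1],[0,0,-0.0028,0,0,-0.67,-1],[0,0,-0.0028,0,0,-0.67,-1],[0,0,-0.0028,0,0,-0.67,-1],[0,0,-0.0028,0,0,-0.67,-1]])

```text
time_s: 7.72
eef_pos: [551.9, -65.8, 224.9]
ee_rot: [0.0, 0.736, 0.677, 0.0]
force: [-2.0, 1.0, 4.9]
grip_width: 0.092
```

```bash
python3 t.py
```

```text
7.7167 pos [551.9 -65.8 224.9] yaw 85.18 F [-2.   1.   4.9] T [0.164 0.394 0.137] w 0.092 j1,6 [-0.33 -0.25] tau6 -0.943
```

Call:
play_rows(deltas=[[0,0,-0.0028,0,0,-0.67,-1],[0,0,-0.0028,0,0,-0.67,-1],[0,0,-0.0028,0,0,-0.67,-1]])

```text
time_s: 7.97
eef_pos: [551.8, -65.7, 224.6]
ee_rot: [0.0, 0.803, 0.596, -0.0]
force: [-2.8, 0.3, 4.8]
grip_width: 0.093
```

```bash
python3 t.py
```

```text
7.9667 pos [551.8 -65.7 224.6] yaw 73.13 F [-2.8  0.3  4.8] T [0.217 0.532 0.139] w 0.093 j1,6 [-0.33 -0.03] tau6 -0.942
```

Call:
play_rows(deltas=[[0,0,-0.0028,0,0,-0.67,-1],[0,0,-0.0028,0,0,-0.67,-1],[0,0,-0.0028,0,0,-0.67,-1]])

```text
time_s: 8.22
eef_pos: [551.6, -65.7, 224.2]
ee_rot: [-0.0, 0.861, 0.508, -0.0]
force: [-3.9, 2.9, 6.3]
grip_width: 0.093
```

```bash
python3 t.py
```

```text
8.2167 pos [551.6 -65.7 224.2] yaw 61.07 F [-3.9  2.9  6.3] T [0.323 0.595 0.18 ] w 0.093 j1,6 [-0.33  0.18] tau6 -0.942
```

Call:
play_rows(deltas=[[0,0,-0.0028,0,0,-0.67,-1],[0,0,-0.0028,0,0,-0.67,-1],[0,0,-0.0028,0,0,-0.67,-1]])

```text
time_s: 8.47
eef_pos: [551.6, -65.6, 223.9]
ee_rot: [-0.0, 0.91, 0.415, -0.0]
force: [-2.9, 1.5, 5.5]
grip_width: 0.09
```

```bash
python3 t.py
```

```text
8.4667 pos [551.6 -65.6 223.9] yaw 49.01 F [-2.9  1.5  5.5] T [0.4   0.688 0.228] w 0.09 j1,6 [-0.33  0.39] tau6 -0.942
```

Call:
play_rows(deltas=[[0,0,-0.0028,0,0,-0.67,-1],[0,0,-0.0028,0,0,-0.67,-1],[0,0,-0.0028,0,0,-0.67,-1]])

```text
time_s: 8.72
eef_pos: [551.6, -65.5, 223.5]
ee_rot: [-0.0, 0.948, 0.317, -0.0]
force: [-4.3, 2.8, 5.3]
grip_width: 0.091
```

```bash
python3 t.py
```

```text
8.7167 pos [551.6 -65.5 223.5] yaw 36.95 F [-4.3  2.8  5.3] T [0.445 0.697 0.182] w 0.091 j1,6 [-0.33  0.6 ] tau6 -0.942
```

```bash
cat > m.py <<'E'
from h import *
T=[]
for i in range(8):
    capture("scene"); s=sensors.sense(); T.append(np.r_[s["wrist_torque"],s["force"]])
T=np.array(T); print("Tz",T[:,2].round(3),"mean",T.mean(0).round(3))
E
python3 t.py; python3 m.py;python3 t.py
```

```text
8.7167 pos [551.6 -65.5 223.5] yaw 36.95 F [-4.3  2.8  5.3] T [0.445 0.697 0.182] w 0.091 j1,6 [-0.33  0.6 ] tau6 -0.942
Tz [ 0.131 -0.012 -0.029 -0.024  0.015  0.005  0.021 -0.021] mean [ 0.42   0.352  0.011 -2.124  1.813  5.83 ]
9.1167 pos [552.  -65.6 223.5] yaw 37.15 F [-2.2  1.5  5.8] T [ 0.417  0.326 -0.021] w 0.09 j1,6 [-0.33  0.59] tau6 0.002
```

Call:
play_rows(deltas=[[0,0,-0.0028,0,0,-0.67,-1],[0,0,-0.0028,0,0,-0.67,-1],[0,0,-0.0028,0,0,-0.67,-1]])

```text
time_s: 9.37
eef_pos: [551.9, -65.5, 223.2]
ee_rot: [-0.0, 0.976, 0.216, 0.0]
force: [-2.0, 3.6, 6.0]
grip_width: 0.091
```

```bash
python3 t.py; python3 m.py; python3 t.py
```

```text
9.3667 pos [551.9 -65.5 223.2] yaw 24.92 F [-2.   3.6  6. ] T [0.552 0.465 0.114] w 0.091 j1,6 [-0.33  0.81] tau6 -0.955
Tz [ 0.089 -0.048 -0.077 -0.073 -0.099 -0.042 -0.074 -0.104] mean [ 0.486  0.217 -0.053 -0.887  2.346  5.539]
9.7667 pos [552.1 -65.6 223.2] yaw 25.08 F [-1.4  2.2  6.2] T [ 0.482  0.205 -0.104] w 0.094 j1,6 [-0.33  0.8 ] tau6 -0.07
```

Call:
play_rows(deltas=[[0,0,-0.0028,0,0,-0.67,-1],[0,0,-0.0028,0,0,-0.67,-1],[0,0,-0.0028,0,0,-0.67,-1]])

```text
time_s: 10.02
eef_pos: [552.1, -65.4, 222.9]
ee_rot: [-0.0, 0.994, 0.112, 0.001]
force: [-1.1, 2.7, 5.1]
grip_width: 0.097
```

```bash
python3 t.py
```

```text
10.0167 pos [552.1 -65.4 222.9] yaw 12.86 F [-1.1  2.7  5.1] T [0.67  0.272 0.157] w 0.097 j1,6 [-0.33  1.02] tau6 -0.954
```

Call:
play_rows(deltas=[[0,0,-0.0028,0,0,-0.67,-1],[0,0,-0.0028,0,0,-0.67,-1],[0,0,-0.0028,0,0,-0.67,-1]])

```text
time_s: 10.27
eef_pos: [552.1, -65.2, 222.6]
ee_rot: [-0.0, 1.0, 0.007, 0.001]
force: [-1.4, 3.8, 7.7]
grip_width: 0.094
```

```bash
python3 t.py
```

```text
10.2667 pos [552.1 -65.2 222.6] yaw 0.8 F [-1.4  3.8  7.7] T [0.781 0.29  0.192] w 0.094 j1,6 [-0.33  1.23] tau6 -0.932
```

Call:
play_rows(deltas=[[0,0,-0.0028,0,0,-0.67,-1],[0,0,-0.0028,0,0,-0.67,-1],[0,0,-0.0028,0,0,-0.67,-1]])

```text
time_s: 10.52
eef_pos: [552.1, -65.1, 222.5]
ee_rot: [-0.001, 0.995, -0.098, 0.001]
force: [-2.5, 4.9, 8.2]
grip_width: 0.087
```

```bash
python3 t.py
```

```text
10.5167 pos [552.1 -65.1 222.5] yaw -11.25 F [-2.5  4.9  8.2] T [0.92  0.381 0.151] w 0.087 j1,6 [-0.33  1.44] tau6 -0.914
```

Call:
play_rows(deltas=[[0,0,-0.0028,0,0,-0.67,-1],[0,0,-0.0028,0,0,-0.67,-1],[0,0,-0.0028,0,0,-0.67,-1]])

```text
time_s: 10.77
eef_pos: [552.2, -65.0, 222.3]
ee_rot: [-0.001, 0.979, -0.202, 0.001]
force: [-2.1, 7.1, 9.3]
grip_width: 0.093
```

```bash
python3 t.py
```

```text
10.7667 pos [552.2 -65.  222.3] yaw -23.31 F [-2.1  7.1  9.3] T [1.04  0.349 0.256] w 0.093 j1,6 [-0.33  1.65] tau6 -0.896
```

Call:
play_rows(deltas=[[0,0,-0.0028,0,0,-0.67,-1],[0,0,-0.0028,0,0,-0.67,-1],[0,0,-0.0028,0,0,-0.67,-1]])

```text
time_s: 11.02
eef_pos: [552.3, -64.8, 222.1]
ee_rot: [-0.001, 0.953, -0.304, 0.001]
force: [-1.4, 6.5, 9.9]
grip_width: 0.094
```

```bash
python3 t.py
```

```text
11.0167 pos [552.3 -64.8 222.1] yaw -35.36 F [-1.4  6.5  9.9] T [1.159 0.272 0.245] w 0.094 j1,6 [-0.33  1.86] tau6 -0.879
```

Call:
play_rows(deltas=[[0,0,-0.0028,0,0,-0.67,-1]])

```text
time_s: 11.1
eef_pos: [552.3, -64.8, 222.0]
ee_rot: [-0.001, 0.942, -0.337, 0.001]
force: [-1.6, 7.0, 10.5]
grip_width: 0.093
```

```bash
python3 t.py
```

```text
11.1 pos [552.3 -64.8 222. ] yaw -39.38 F [-1.6  7.  10.5] T [1.285 0.261 0.245] w 0.093 j1,6 [-0.33  1.93] tau6 -0.874
```

Call:
play_rows(deltas=[[0,0,-0.0028,0,0,-0.67,-1]])

```text
time_s: 11.18
eef_pos: [552.3, -64.7, 222.0]
ee_rot: [-0.001, 0.929, -0.37, 0.001]
force: [-1.0, 7.6, 10.3]
grip_width: 0.093
```

```bash
python3 t.py
```

```text
11.1833 pos [552.3 -64.7 222. ] yaw -43.4 F [-1.   7.6 10.3] T [1.278 0.222 0.22 ] w 0.093 j1,6 [-0.33  2.  ] tau6 -0.867
```

Call:
play_rows(deltas=[[0,0,-0.0028,0,0,-0.67,-1]])

```text
time_s: 11.27
eef_pos: [552.4, -64.7, 222.0]
ee_rot: [-0.001, 0.916, -0.402, 0.001]
force: [-1.8, 7.3, 11.0]
grip_width: 0.095
```

```bash
python3 t.py
```

```text
11.2667 pos [552.4 -64.7 222. ] yaw -47.42 F [-1.8  7.3 11. ] T [1.254 0.243 0.291] w 0.095 j1,6 [-0.33  2.07] tau6 -0.862
```

Call:
play_rows(deltas=[[0,0,-0.0028,0,0,-0.67,-1]])

```text
time_s: 11.35
eef_pos: [552.4, -64.6, 221.9]
ee_rot: [-0.001, 0.901, -0.434, 0.001]
force: [-1.3, 7.9, 11.4]
grip_width: 0.094
```

```bash
python3 t.py
```

```text
11.35 pos [552.4 -64.6 221.9] yaw -51.43 F [-1.3  7.9 11.4] T [1.362 0.252 0.259] w 0.094 j1,6 [-0.33  2.14] tau6 -0.856
```

The touch shows at yaw about 12° in three signals: the joint-6 torque slope (0.085 N m/rad), the z lag and the break in Fz. Tz agrees at about 0.25, so the load is now about 61 N. Turn 8° more, hold, open slightly and rise.

Call:
play_rows(deltas=[[0,0,-0.0028,0,0,-0.67,-1],[0,0,-0.0028,0,0,-0.67,-1]])

```text
time_s: 11.52
eef_pos: [552.5, -64.6, 221.8]
ee_rot: [-0.001, 0.868, -0.496, 0.001]
force: [-0.5, 8.1, 10.7]
grip_width: 0.091
```

```bash
python3 t.py
```

```text
11.5167 pos [552.5 -64.6 221.8] yaw -59.47 F [-0.5  8.1 10.7] T [1.367 0.08  0.294] w 0.091 j1,6 [-0.33  2.28] tau6 -0.845
```

Call:
play_rows(deltas=[[0,0,0,0,0,0,-1],[0,0,0,0,0,0,-1],[0,0,0,0,0,0,-0.6],[0,0,0,0,0,0,-0.6],[0,0,0,0,0,0,-0.6],[0,0,0,0,0,0,-0.6]])

```text
time_s: 12.02
eef_pos: [551.8, -66.0, 219.7]
ee_rot: [0.0, 0.869, -0.495, -0.0]
force: [-0.5, -0.6, 0.4]
grip_width: 0.206
```

```bash
python3 t.py
```

```text
12.0167 pos [551.8 -66.  219.7] yaw -59.36 F [-0.5 -0.6  0.4] T [0.031 0.024 0.048] w 0.206 j1,6 [-0.33  2.28] tau6 -0.001
```

Released cleanly. Rise and check the result.

Call:
play_rows(deltas=[[0,0,0.3,0,0,0,-0.6],[0,0,0.8,0,0,0,-0.6],[0,0,0.9,0,0,0,-0.6],[0,0,0.9,0,0,0,-0.6],[0.6,-0.75,0,0,0,0,-0.6],[0.6,-0.75,0,0,0,0,-0.6],[0.6,-0.75,0,0,0,0,-0.6],[0,0,0,0,0,0,-0.6]])

```text
time_s: 12.68
eef_pos: [626.1, -161.1, 331.7]
ee_rot: [0.001, 0.868, -0.497, -0.002]
force: [-0.5, 0.3, -0.9]
grip_width: 0.201
```

```bash
python3 t.py; python3 - <<'E'
from h import *
c,P=cap("top"); im=c["pixels"][...,::-1]
c2,P2=cap("scene"); im2=c2["pixels"][...,::-1]
f=lambda a:cv2.resize(a,(390,390),interpolation=cv2.INTER_CUBIC)
cv2.imwrite("pics/end.png",np.hstack([f(im[140:240,290:390]),f(im2[165:265,250:350])]))
for P,n in((P,"top"),(P2,"scene")):
    Z=P.reshape(-1,3); Z=Z[np.isfinite(Z[:,0])]
    w=Z[(Z[:,2]>227)&(Z[:,2]<256)&(abs(Z[:,0]-550)<35)&(abs(Z[:,1]+66)<35)]
    b=Z[(Z[:,2]>190)&(Z[:,2]<198)&(abs(Z[:,0]-560)<50)&(Z[:,1]<35)&(Z[:,1]>-135)]
    g=Z[(Z[:,2]>211)&(Z[:,2]<221)&(abs(Z[:,0]-504)<25)&(abs(Z[:,1]+51)<30)]
    for k,q in(("bar",b),("wing",w),("gauge",g)):
        if len(q)>10: print(n,k,len(q),np.round(cv2.minAreaRect(q[:,:2].astype(np.float32))[0],1),cv2.minAreaRect(q[:,:2].astype(np.float32))[1:],np.percentile(q[:,2],[50,98]))
E
```

```text
12.6833 pos [ 626.1 -161.1  331.7] yaw -59.6 F [-0.5  0.3 -0.9] T [ 0.038 -0.017  0.022] w 0.201 j1,6 [-0.43  2.18] tau6 -0.392
top bar 218 [569.3  -8.6] ((88.41849517822266, 33.66600799560547), 78.06327056884766) [193.51765628 196.90168085]
scene bar 308 [549.5 -47.4] ((171.26821899414062, 45.78232192993164), 73.87422943115234) [193.90641034 196.86498897]
scene wing 52 [549.7 -61.8] ((8.949947357177734, 31.297962188720703), 30.480710983276367) [238.58757836 243.45133845]
scene gauge 112 [509.2 -49.1] ((22.300004959106445, 38.241641998291016), 60.12439727783203) [217.75442003 220.42820207]
```

View pics/end.png

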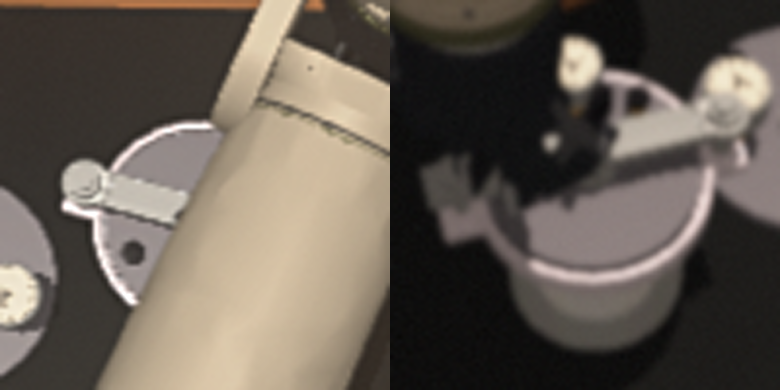

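The left half is mostly the arm. The right half shows the bar home from its post (720,110) to the stud (450,185), with the gauge (580,65) standing. The wing angle is -59.5°, the same as the final grip yaw, so it didn't slip. It dropped about 4.3 mm, against 4.5 mm expected. Hand in.

```bash
python3 -c "
from rig import order
print(order.finish_job())"
```

```text
the job is handed in; nothing more can be done
None
```

The culture jar is closed and the job is handed in at about 13 s. The clamp bar is home and the screw is tightened to an estimated 68–70 N. That load is worked out from the turn angle, not measured directly.

- **Clamp bar:** I pushed it with closed fingers until it held about 12 N without moving. It then measured at about -106°, which matches the line from pivot post to stud.
- **Winged screw:** I gripped the wings by their upper half, fingertips about 4 mm above the gauge at the lowest, and turned them clockwise 161° in all.
- **Where the foot touched:** Contact came about 90° into the turn, seen as changes in joint-6 torque, vertical force and height. I went about 72° past it. The last torque reading while turning was 0.29 N m.

**Last checks:**
- **Wings:** they stayed at the angle I left them (-59.5°) and had dropped about 4.3 mm, against 4.5 mm expected.
- **Robot:** the gripper is clear, with no force on it.
- **Gauge:** it is still standing.

**Disagreed or unchecked:**
- The torque readings were noisy (about ±0.04 N m) and fell to near zero whenever I stopped turning. The touch point is therefore good to about 4°, or about 4 N.
- The arm hid part of the jar in the last top picture, so the final bar and wing measurements come from the scene camera.
- I did not measure whether the lid shifted.

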